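# Earth-test a socket cover, then hold it ready over its enclosure

## Robot

A 6-joint arm with a two-finger parallel gripper is mounted at the origin on the work surface. World frame = base frame: x ahead of the robot, y to its left, z up, the work surface at z = 0. Lengths are in m, angles in rad, forces in N, time in s.
With the tool pointing down it reaches from about 0.35 to 0.875 m from the base axis. Payload 4.2 kg.
Tool frame: the origin (TCP) lies at the very end of the fingers, on their centre line; the grasp point (between the pads) lies 19 mm behind it; z points along the fingers, y is the line along which they close (so a half turn about z gives the same grasp; the last joint's range is limited). The gripper opens to 85 mm and grips with 20 to 120 N. Pads are 22 mm wide; open, the fingers measure 114 mm over their backs; the gripper's body (76 mm by 85 mm) begins 54 mm behind the grasp point. The pads swing forward as they close: fully open they stand 13 mm farther back than shut.
Start: joints at [-0.864, 0.385, 0.008, 0, -1.194, -0.259], TCP at [0.271, -0.563, 0.231] pointing down, gripper open.
Joint ranges: [-3.14, 3.14], [-1.21, 2.06], [-1.07, 1.41], [-3.16, 2.05], [-2.99, -0.16], [-3.1, 3.1]. Speed limits (rad/s): [2.79, 2.79, 3.14, 3.14, 3.14, 3.14].

## Interface

Orientations are given as a unit quaternion [w, x, y, z].
In Python, from bench import manip gives the robot as it stands. The module is installed in compiled form; this text tells all that it offers.
- The arm moves only by the tool send_rows, never from a script. Its argument "deltas" is one flat list of numbers, 5 for each row, row after row: the shift along the tool's x, y, z in mm, then the turn about the tool's z in rad, then the finger opening in mm, from 0 to 85.4. In form: [tx, ty, tz, yaw, fingers, tx, ty, tz, yaw, fingers, ...]. A call has 1 to 8 rows; each row is the pose to reach, as a shift and turn from the pose commanded when the call began, along the tool's axes at that moment; what a row does not reach only later rows make up. A row lasts 1/8 s, in which the tool goes at most 62.5 mm and 10.7 degrees, less where a joint would pass 70% of its speed; a pose out of reach is approached as far as the arm can. A call with a gripper value outside its range is refused whole. The fingers move at their own pace and stop on an object; "grip_force" is the grip in N (left out, the last holds). Time passes only in rows, so rows that repeat a pose let the fingers close. It gives the time, the measured TCP pose, the force, the opening and the grip force at its end, in the units of the state.
- manip.get_obs(): the state, without advancing time (a new reading comes with each control period).
- manip.capture(name): name is "side" or "top" or "wrist"; returns a dict with "img" (420x560x3 uint8, red, green, blue), "range_z" (420x560 float32, m along the optical axis (not along the pixel's ray), 0 where there is no reading), "fx", "fy", "cx", "cy" (pixels), "rvec" (rotation vector, rad) and "tvec" (3), from world to camera coordinates, as OpenCV has them. Camera axes: x right, y down, z forward; pixel columns grow to the right and rows downward; lengths in m; the calibration is good to about 2 mm. The wrist camera is an equidistant fisheye: a pixel r from the principal point sees the ray r / f radians off the axis. A picture is of the moment at which its call begins.
- manip.close_job(): hands the job in; it is judged then, once.
The state is a dict: "t": time; "qpos": joint angles; "joint_velocities": joint speeds; "joint_efforts": joint torques, N m; "tool_pos": TCP position; "orientation": TCP orientation; "contact_force": force on the tool from outside, world axes, zero at the start; "ft_torque": the same for the moment, N m; "grip_width": finger opening in m; "grasp_force": force on a finger pad.
Only numpy, scipy, OpenCV 4.12 (cv2) and the standard library are available. Lean on these libraries where they do the work, as an engineer would, in place of code of your own. Each camera call takes 0.05 s, during which the arm holds its last target. There are 200 camera calls.

## Task

Slide the socket cover along the test nest hard against the stop, so that the sprung test pin is pushed in, and keep it pressed there for two seconds. Then lift it, carry it over the parts bin and finish holding it still in the gripper, level, about one centimetre above the open enclosure, centred and square with the rim, so that a colleague can plug in the leads: do not put it down or let go. The cover must not touch the enclosure, nothing may touch the bin, and everything else stays where it is.

Things in the scene. Friction and masses are not known exactly. Their poses are not given: they have to be found in the camera images.
- cover: aluminium plate, 100 (its x) x 64 (y) x 8 thick, flat underside, with a black socket block in the middle of its top, 44 (x) x 24 (y), whose top is 36 above the underside: grip it across the 24 mm. About 0.17 kg. Origin at the centre of the underside, z up. Starts flat in the nest channel, its x along the nest x, 15 to 38 mm short of the sprung pin.
- nest: steel test nest fixed to the table: bed 190 x 92, its top 10 above the table, with two side rails (5 high, 70 apart inside) guiding the cover along nest x. Origin on the table 50 mm before the stop face: a cover against the stop has its origin at nest (0, 0, 10 mm). +x points along the channel to the stop, z up. A block 30 high stands behind the stop.
- stop: hard stop at the nest's +x end: two dark steel blocks, each 16 x 16 x 16, left and right of the pin. Origin in the middle of the stop face, on the nest's bed; its axes are those of the nest and the face looks to -x. The test counts only while the cover is pushed on it (some 5 to 20 N is right): an arm that relaxes on touching is eased back by the pin.
- plunger (a joint): sprung brass test pin (8 mm dia) between the two stop blocks, on the nest's centre line; 0 m = out, its tip 7 mm in front of the stop face; grows as it is pushed in along nest +x; 0.007 m when the cover is hard against the stop. About 2 N to start it and 5 N at the stop.
- enclosure: open-topped grey enclosure, outside 100 (its x) x 64 (its y), walls 4 thick, green circuit board inside, on a 150 x 110 x 10 plywood pallet fixed to the table; the rim is 52 above the table. Origin on the table under its centre, z up.
- rim (a point): centre of the enclosure's open top, in the plane of the rim, 52 above the table; axes as the enclosure's. The cover belongs centred over it with its x along the enclosure's x (either way round is right, the cover is symmetrical).
- bin: grey divided parts bin fixed on the table between nest and enclosure, 300 (x) x 110 (y) x 110 tall, its contents below the rim. Origin on the table under its centre.
- jar: bystander, loose: white plastic jar with red cap, 60 dia x 65 tall, stands beyond the enclosure; origin at its underside
- torch: bystander, loose: green hand torch standing on its head, 42 dia x 120 tall, on the far part of the table; origin at its underside
- tape: bystander, loose: roll of tape lying flat, 90 dia x 20; origin at its underside
- meter: bystander, loose: black multimeter lying flat, 150 x 80 x 42; origin at its underside
- screwtray: bystander, loose: small orange tray, 80 x 60 x 25, beyond the nest; origin at its underside
- screwdriver: bystander, loose: screwdriver lying on the far part of the table
Things that resemble listed ones, but are neither listed nor needed, are in the scene too. There is more than one size of the nest; the one meant has the size given above. There is more than one size of the cover; the one meant has the size given above.

How it is judged:
On the way, in this order (a step that is already met when the one before it is completed fails the run):
1. the cover is pressed against the stop with the test pin pushed in, for a second (value of joint plunger above 0.0055 m and contact force between cover and stop above 0.5 N), for 1 s.
2. the cover passes over the parts bin, clear of it (y of cover in the frame of bin between -0.06 and 0.06 m and x of cover in the frame of bin between -0.2 and 0.2 m and height (world z) of cover above 0.11 m), for 0.05 s.
At the end, for the whole second after the job is handed in: The cover is held still in the fingers, its underside 3 to 20 mm above the enclosure's rim, centred within 8 mm, square within 0.1 rad (either way round) and level within 0.1 rad, and does not touch the enclosure (z of cover in the frame of rim between 0.003 and 0.02 m and horizontal distance between cover and rim below 0.008 m and angle between the x axis of cover and the x axis of rim, either way round below 0.1 rad and angle between cover's own z axis and vertical below 0.1 rad and contact force between cover and the fingers above 2 N and contact force between cover and enclosure below 0.1 N and linear speed of cover below 0.02 m/s); the arm keeps its last pose, push and grip.
It fails at once if the cover touches the enclosure (contact force between cover and enclosure above 0.5 N).
It fails at once if something touches the bin (contact force between anything else and bin above 1 N).
It fails at once if a bystander is disturbed (distance of any of jar, torch, screwdriver, tape, meter, screwtray from where it was at the start of the episode above 0.03 m).
It also fails if it takes over 58 s, if anything falls off the work surface, if the arm or the gripper's body presses on something with over 40 N, if the wrist force passes 120 N, or if a joint passes its speed limit or range.

## Working session

There is one attempt and no reset: what is moved stays moved. The work goes in short steps, Python scripts to look and compute and a tool call to move; the robot and the scene stay as the last step left them, time stands still between calls to the robot, and variables do not carry over. Pictures are saved under pics/ and viewed, at most 10 in all, crops included, and the job is handed in when it is done.

Besides the shell and the picture viewer there is one more tool, called after "Emit:" by a JSON object that holds its "fn" and its "kwargs". send_rows: Moves the arm, as the interface text tells. Its arguments: {"type":"object","properties":{"deltas":{"type":"array"},"grip_force":{"type":"number"}},"required":["deltas"]}

```bash
mkdir -p pics
cat > h.py <<'E'
import numpy as np, cv2
from bench import manip
def cam(n):
    c=manip.capture(n); c['R']=cv2.Rodrigues(np.array(c['rvec'],float))[0]; c['t']=np.array(c['tvec'],float).ravel(); c['n']=n; return c
def rays(c,uv):
    uv=np.atleast_2d(np.array(uv,float)); x=(uv[:,0]-c['cx'])/c['fx']; y=(uv[:,1]-c['cy'])/c['fy']
    if c['n']=='wrist':
        r=np.hypot(x,y); s=np.where(r>1e-9,np.sin(r)/np.maximum(r,1e-9),1); d=np.c_[x*s,y*s,np.cos(r)]
    else: d=np.c_[x,y,np.ones(len(x))]
    return d@c['R'], -c['R'].T@c['t']
def plane(c,uv,z):
    d,o=rays(c,uv); return o+d*((z-o[2])/d[:,2])[:,None]
def cloud(c):
    h,w=c['range_z'].shape; u,v=np.meshgrid(np.arange(w),np.arange(h)); 
    d,o=rays(c,np.c_[u.ravel(),v.ravel()]); dc=d@c['R'].T
    s=c['range_z'].ravel()/np.where(abs(dc[:,2])<1e-6,1,dc[:,2]); P=o+d*s[:,None]; P[c['range_z'].ravel()==0]=np.nan
    return P.reshape(h,w,3)
def save(c,f): cv2.imwrite('pics/'+f,c['img'][:,:,::-1])
E
python3 - <<'E'
from h import *
import pickle
for n in('top','side','wrist'):
    c=cam(n); save(c,n+'1.png'); pickle.dump(c,open(n+'1.pkl','wb')); print(n,c['fx'],c['cx'],c['cy'],-c['R'].T@c['t'],c['R'].round(2).tolist())
o=manip.get_obs(); print(o)
a=[cv2.imread(f'pics/{n}1.png') for n in('top','side')]
E
```

```text
top 484.2319966231713 276.53203276071736 208.47688004025468 [0.33914472 0.07475876 1.57986296] [[0.03, -1.0, -0.02], [-1.0, -0.03, -0.1], [0.1, 0.02, -1.0]]
side 431.27916941460546 273.87552972568903 204.10561451573545 [0.11081626 0.90464059 0.63099084] [[-0.92, -0.4, 0.01], [-0.22, 0.49, -0.84], [0.33, -0.77, -0.54]]
wrist 325.19226210127806 282.20992047780953 208.5905628997043 [ 0.20066795 -0.59621074  0.37296978] [[-0.43, 0.9, 0.0], [0.86, 0.41, 0.3], [0.27, 0.13, -0.95]]
{'t': 0.15, 'qpos': array([-8.64379925e-01,  3.85376048e-01,  6.91620433e-03, -3.56468286e-04,
       -1.19399827e+00, -2.58605447e-01]), 'joint_velocities': array([-0.00034779, -0.00341943,  0.00351631,  0.0030194 , -0.00015074,
        0.00041651]), 'joint_efforts': array([ 1.36240295e-03, -3.92679334e+01,  1.88580948e+01,  4.18862388e+00,
       -3.42656262e-03, -4.51155103e-06]), 'tool_pos': array([ 0.27044085, -0.56295954,  0.23046534]), 'orientation': array([-2.38776590e-04, -2.21975137e-01,  9.75051958e-01,  8.12905492e-04]), 'contact_force': array([ 0.04519936,  0.1551836 , -0.5827085 ]), 'ft_torque': array([-0.00545001, -0.00322433, -0.02876208]), 'grasp_force': 0.0, 'grip_width': 0.08521849512742748}
```

View pics/top1.png

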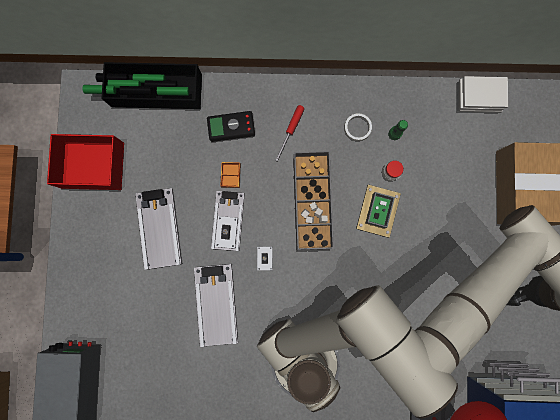

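View pics/side1.png

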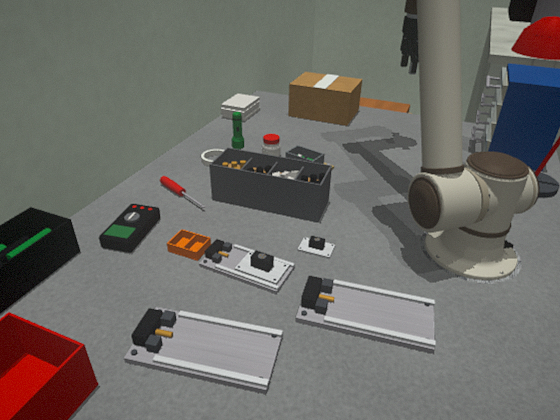

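The top view shows the right nest (190 mm ≈ 57 px) at about (227,220), with the stop up the image and the cover in it at (226,233). The bin is at (313,200), the enclosure at (380,210) with the jar at (394,170), and the larger nests at (157,230) and (215,305) are decoys. The side view shows the same nest at (245,263), with the cover block at (262,260).

Run:
```python
from h import *
import pickle
T=pickle.load(open('top1.pkl','rb')); S=pickle.load(open('side1.pkl','rb'))
im=T['img']; P=cloud(T); PS=cloud(S)
def rect(mask,roi,z,c,name,k=1):
    u0,v0,u1,v1=roi; m=np.zeros(mask.shape,np.uint8); m[v0:v1,u0:u1]=mask[v0:v1,u0:u1]
    n,l,s,_=cv2.connectedComponentsWithStats(m); i=1+np.argsort(-s[1:,4])[:k]
    for j in i:
        v,u=np.nonzero(l==j); w=plane(c,np.c_[u,v],z)[:,:2]*1000
        r=cv2.minAreaRect(w.astype(np.float32)); print(name,s[j,4],np.round(r[0],1),np.round(r[1],1),round(r[2],1))
g=im.max(2)
rect(g<70,(205,222,245,250),.046,T,'block top')
PZ=P[...,2]
for nm,(a,b,c_,d) in dict(nest=(205,185,250,255),enc=(352,180,405,240),bin=(290,148,335,255)).items():
    z=PZ[b:d,a:c_]; print(nm,np.histogram(z[~np.isnan(z)],bins=np.arange(-.01,.13,.005)))
Z=np.nan_to_num(PZ,nan=-1)
rect(((Z>.042)&(Z<.062)).astype(np.uint8),(352,180,405,240),.052,T,'rim')
rect(((Z>.006)&(Z<.06)).astype(np.uint8),(352,180,408,240),.01,T,'pallet')
rect(((Z>.006)).astype(np.uint8),(205,188,247,254),.012,T,'nest')
rect(((Z>.08)).astype(np.uint8),(290,145,335,255),.11,T,'bin')
# side-view depth clusters: dark block of cover
ms=(S['img'].max(2)<70); v,u=np.nonzero(ms[240:285,245:280]); p=PS[240+v,245+u]; print('side block',np.nanmin(p,0),np.nanmax(p,0),np.nanmedian(p,0))
a=cv2.resize(im[180:260,195:255],None,fx=6,fy=6,interpolation=3);b=cv2.resize(im[175:255,350:410],None,fx=6,fy=6,interpolation=3)
cv2.imwrite('pics/crop.png',np.hstack([a,b])[:,:,::-1])
```

```text
block top 92 [409.3 263.9] [41.3 28.5] 1.5
nest (array([ 77, 491, 735, 444, 415, 437, 252,  96,  70,  17,  27,  58,  20,
         2,   0,   0,   0,   0,   0,   0,   0,   0,   0,   0,   0,   0,
         0,   0]), array([-0.01 , -0.005,  0.   ,  0.005,  0.01 ,  0.015,  0.02 ,  0.025,
        0.03 ,  0.035,  0.04 ,  0.045,  0.05 ,  0.055,  0.06 ,  0.065,
        0.07 ,  0.075,  0.08 ,  0.085,  0.09 ,  0.095,  0.1  ,  0.105,
        0.11 ,  0.115,  0.12 ,  0.125,  0.13 ]))
enc (array([ 80, 539, 796, 499, 441, 142, 162, 183,  97,  39,  33,  40,  79,
        32,   3,   0,   0,   0,   0,   0,   0,   0,   0,   0,   0,   0,
         0,   0]), array([-0.01 , -0.005,  0.   ,  0.005,  0.01 ,  0.015,  0.02 ,  0.025,
        0.03 ,  0.035,  0.04 ,  0.045,  0.05 ,  0.055,  0.06 ,  0.065,
        0.07 ,  0.075,  0.08 ,  0.085,  0.09 ,  0.095,  0.1  ,  0.105,
        0.11 ,  0.115,  0.12 ,  0.125,  0.13 ]))
bin (array([ 51, 390, 577, 167,  11,   3,   6,   4,   4,   3,   4,   5,  15,
       156, 874, 859, 213, 112, 191, 313, 278, 132,  55, 141, 190,  40,
         2,   0]), array([-0.01 , -0.005,  0.   ,  0.005,  0.01 ,  0.015,  0.02 ,  0.025,
        0.03 ,  0.035,  0.04 ,  0.045,  0.05 ,  0.055,  0.06 ,  0.065,
        0.07 ,  0.075,  0.08 ,  0.085,  0.09 ,  0.095,  0.1  ,  0.105,
        0.11 ,  0.115,  0.12 ,  0.125,  0.13 ]))
rim 172 [ 491.6 -224.3] [ 66.3 101.4] 75.9
pallet 1514 [ 492.6 -224.3] [122.8 161.3] 71.8
nest 1616 [447.6 262.2] [ 98.2 201.1] 87.8
bin 852 [511.2  -8.3] [300.5 110.9] 3.3
side block [0.36901246 0.23461292 0.01551969] [0.45222441 0.29174759 0.04768138] [0.40403267 0.27619892 0.03769631]
```

View pics/crop.png

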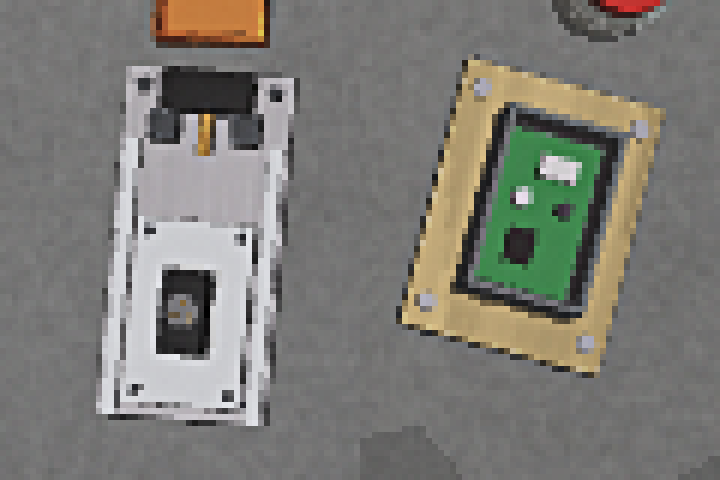

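The crop shows the nest with the cover block at crop pixel (185,310) and the pin at (205,135). On the right is the enclosure rim around (540,210), leaning about 14°. Next I go over the enclosure for a wrist view.

Emit:
{"fn": "send_rows", "kwargs": {"deltas": [-25, 15, -5, 0.1, 60, -70, 47, -15, 0.25, 60, -125, 85, -20, 0.4, 60, -180, 122, -20, 0.55, 60, -235, 160, -20, 0.69, 60, -285, 193, -20, 0.69, 60, -320, 217, -20, 0.69, 60, -328, 222, -20, 0.69, 60], "grip_force": 40}}

```text
t: 1.15
tool_pos: [0.4713, -0.2187, 0.2511]
orientation: [-0.0, 0.119, 0.993, 0.0]
contact_force: [-0.5, 0.6, 0.3]
grip_width: 0.0602
grasp_force: 0.0
```

```bash
cat >> h.py <<'E'
def state():
    o=manip.get_obs(); w,x,y,z=o['orientation']
    from scipy.spatial.transform import Rotation as Ro
    R=Ro.from_quat([x,y,z,w]).as_matrix(); print('t',round(o['t'],2),'tcp',(o['tool_pos']*1000).round(1),'xang',np.degrees(np.arctan2(R[1,0],R[0,0])).round(2),'tilt',(R[:2,2]*1000).round(1),'F',o['contact_force'].round(1),'w',round(o['grip_width']*1000,1),'gf',round(o['grasp_force'],1),'q',o['qpos'].round(2)); return o,R
def delta(R,p,target,xang=None):
    d=(np.array(target)-p*1000)@R
    a=np.degrees(np.arctan2(R[1,0],R[0,0])); print('delta',d.round(1),'' if xang is None else round(np.radians((a-xang+180)%360-180),3))
E
python3 - <<'E'
from h import *
import pickle
o,R=state(); delta(R,o['tool_pos'],[440,0,250]); delta(R,o['tool_pos'],[400,240,250],177.5)
c=cam('wrist'); save(c,'w2.png'); pickle.dump((c,o),open('w2.pkl','wb'))
E
```

```text
t 1.15 tcp [ 471.3 -218.7  251.1] xang 166.36 tilt [-0.1  0.4] F [-0.5  0.6  0.3] w 60.2 gf 0.0 q [-0.12  0.19 -0.22 -0.   -1.17 -1.69]
delta [ 82.  205.1   1.2] 
delta [177.4 428.9   1.3] -0.194
```

View pics/w2.png

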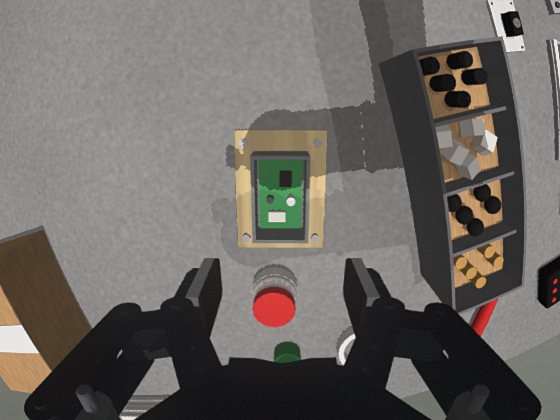

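The wrist view shows the enclosure rim at about (251–311, 150–243) on its pallet, with the jar at (273,300) clear below it and the bin on the right. I'll measure it and move on over the bin.

```bash
cat >> h.py <<'E'
def mrect(m,c,z,name):
    n,l,s,_=cv2.connectedComponentsWithStats(m.astype(np.uint8)); j=1+np.argmax(s[1:,4]); v,u=np.nonzero(l==j)
    w=plane(c,np.c_[u,v],z)[:,:2]*1000; r=cv2.minAreaRect(w.astype(np.float32))
    print(name,s[j],np.round(r[0],1),np.round(r[1],1),round(r[2],1))
    return l==j
def roi(m,u0,v0,u1,v1):
    o=np.zeros_like(m); o[v0:v1,u0:u1]=m[v0:v1,u0:u1]; return o
E
python3 - <<'E'
from h import *
import pickle
c,o=pickle.load(open('w2.pkl','rb')); h=cv2.cvtColor(c['img'],cv2.COLOR_RGB2HSV); P=cloud(c); Z=np.nan_to_num(P[...,2],nan=-1)
H,S,V=cv2.split(h)
mrect(roi((H>14)&(H<30)&(S>70),225,120,335,255),c,.01,'pallet')
mrect(roi((H>45)&(H<85)&(S>80),250,150,312,243),c,.02,'board')
m=roi((Z>.042)&(Z<.064),240,140,325,250); mrect(m,c,.052,'rim depth'); print('rim z',np.median(Z[m]))
y=roi(((H>14)&(H<30)&(S>70)),225,120,335,255)
g=roi(~y,244,148,318,246); g=cv2.morphologyEx(g.astype(np.uint8),cv2.MORPH_OPEN,np.ones((7,7)))
k=mrect(g,c,.052,'nonyellow box')
m2=roi((S<60)&(V>85),246,148,316,246); mrect(m2,c,.052,'grey rim')
v=c['img'].astype(int); print(v[200,240:325:1].sum(1)//3); print(v[140:255,280].sum(1)//3)
cv2.imwrite('pics/enc.png',cv2.resize(c['img'][120:260,220:345],None,fx=4,fy=4,interpolation=2)[:,:,::-1])
E
```

```text
pallet [ 234  130   93  118 4786] [ 492.  -225.7] [109.4 149.4] 76.3
board [ 259  160   43   68 2314] [ 493.6 -226.1] [50.4 83. ] 76.4
rim depth [ 250  155   61   88 1290] [ 491.6 -225.4] [64.4 99.8] 76.4
rim z 0.05177426132165647
nonyellow box [ 250  151   61   93 5399] [ 490.  -225.2] [ 64.5 105.3] 76.3
grey rim [ 250  156   60   88 1076] [ 492.7 -225.9] [64.  99.8] 76.3
[145 153 158 163 167 167 171 170 169 167 161 134 123 127 116  57  54  87
 124 111  99  97  99 100  98  97  93  82  81  83  83  83  83  89  99 100
 100 100 100  99  99 100 100  98  97  97 151 224 223 220 227 231 226 226
 206 141  99  96  98  98  99 112 124  99  57  85 128 142 137 152 169 166
 163 161 159 157 156 157 159 162 164 167 172 177 150]
[122 119 122 121 120 120 122 124 124 124 114  72  59  62  62  68  83  89
  91  84  72  68  70  67  69  67  69  71  68  70  53  36  35  37  37  37
  34  33  33  33  38  35  38  33  37  31  38  64  73  97 102 113 112 113
 110 101 100 100  98 102  99  98  99  99  97  99  98  99  97  73  85 102
 186 217 216 215 214 214 214 215 219 220 119  90  95  96  96  96  75  60
  61  64  58  62  63  61  63  62  62  65 126 121 124 163 176 174 172 159
 128 126 129 128 125 126 126]
```

View pics/enc.png

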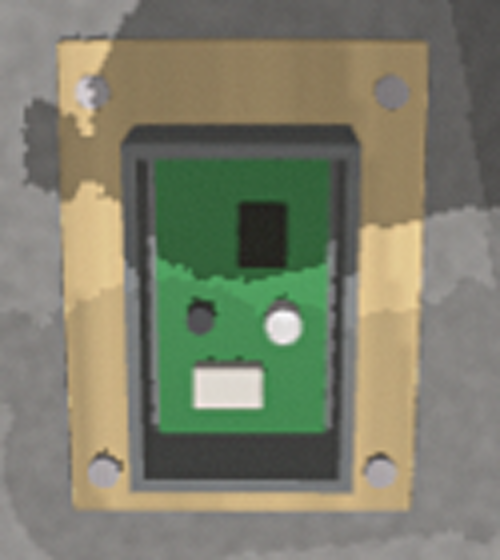

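Emit:
{"fn": "send_rows", "kwargs": {"deltas": [10, 25, 0, 0, 60, 32, 80, 0, 0, 60, 57, 137, 0, -0.05, 60, 80, 195, 0, -0.1, 60, 103, 250, 0, -0.15, 60, 128, 308, 0, -0.19, 60, 152, 365, 0, -0.19, 60, 167, 402, 0, -0.19, 60]}}

```text
t: 2.2
tool_pos: [0.4041, 0.2104, 0.2514]
orientation: [0.0, 0.026, 1.0, 0.0]
contact_force: [0.8, -0.6, 0.3]
grip_width: 0.0603
grasp_force: 0.0
```

The enclosure crop confirms a clear rim rectangle: 100×64 mm, centre (492, −225.6), z 52, tool-x angle 166.3°. Next, the nest from the wrist camera.

Run:
```python
from h import *
import pickle
o,R=state()
c=cam('wrist'); save(c,'w3.png'); pickle.dump((c,o),open('w3.pkl','wb'))
P=cloud(c);Z=np.nan_to_num(P[...,2],nan=-1);X=P[...,0];Y=P[...,1]
near=(np.hypot(X-.407,Y-.262)<.035)
m=near&(Z>.036)&(Z<.056); mrect(m,c,.046,'block depth'); print('z',np.median(Z[m]))
m=near&(c['img'].max(2)<75)&(Z>.036); mrect(m,c,.046,'block dark')
pl=(np.hypot(X-.407,Y-.262)<.07)&(c['img'].min(2)>165); mrect(pl,c,.018,'plate white')
```

```text
t 2.2 tcp [404.1 210.4 251.4] xang 177.04 tilt [0.2 0.1] F [ 0.8 -0.6  0.3] w 60.3 gf 0.0 q [ 0.84  0.08 -0.35  0.   -1.14 -2.46]
block depth [320 162  24  40 890] [409.  265.2] [25.8 44.5] 87.9
z 0.04605204497524795
block dark [  343   258   199   162 15191] [829.5 511.8] [783.2 236.5] 45.6
plate white [ 291  136   66   92 2801] [416.2 259.4] [ 76.7 113. ] 86.8
```

View pics/w3.png

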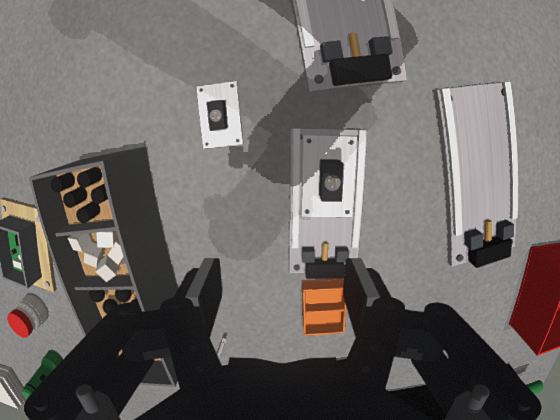

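The wrist view shows the cover in the nest, block at (331,181), pin at (325,250), and the small decoy cover at (218,115). The block centre is (409, 265), top z 46 mm, nest-x angle 177.8°. I'm moving above it.

Emit:
{"fn": "send_rows", "kwargs": {"deltas": [-1, 25, 0, -0.013, 60, -2, 50, 20, -0.013, 60, -2, 55, 55, -0.013, 60, -2, 55, 95, -0.013, 60, -2, 55, 130, -0.013, 60, -2, 55, 152, -0.013, 60, -2, 55, 160, -0.013, 60, -2, 55, 160, -0.013, 60]}}

```text
t: 3.25
tool_pos: [0.4099, 0.2637, 0.0912]
orientation: [-0.0, 0.02, 1.0, -0.0]
contact_force: [0.3, -0.0, -1.0]
grip_width: 0.0604
grasp_force: 0.0
```

Run:
```python
from h import *
import pickle
o,R=state()
c=cam('wrist'); save(c,'w4.png')
P=cloud(c);Z=np.nan_to_num(P[...,2],nan=-1);X=P[...,0];Y=P[...,1]
near=(np.hypot(X-.409,Y-.265)<.035)
m=near&(Z>.038)&(Z<.054); mrect(m,c,.046,'block depth'); print('z',np.median(Z[m]))
```

```text
t 3.25 tcp [409.9 263.7  91.2] xang 177.71 tilt [-0.1 -0.5] F [ 0.3 -0.  -1. ] w 60.4 gf 0.0 q [ 0.91  0.31 -0.51  0.   -0.75 -2.52]
block depth [ 266  198   40   68 2599] [408.1 266.1] [23.9 45.5] 86.7
z 0.046098964707333295
```

View pics/w4.png

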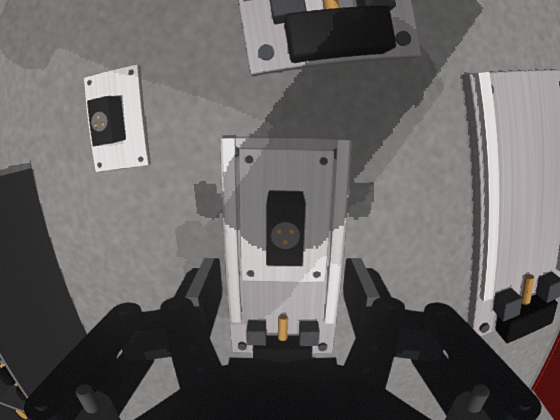

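The wrist close-up shows the cover plate with holes at (249,159), (323,160), (250,273), (317,274), the block at (285,228) and the pin tip at (283,318), all between the open fingers.

Run:
```python
from h import *
c=cam('wrist'); o,R=state()
p=plane(c,[(249,159),(323,160),(250,273),(317,274)],.018)*1000; print(p.round(1), p.mean(0))
d=p[2:].mean(0)-p[:2].mean(0); e=p[0]-p[1]; print(np.degrees(np.arctan2(d[1],d[0])),np.degrees(np.arctan2(-e[0],e[1])))
print(plane(c,[(283,318)],.02)*1000)
b=np.array([408.6,265.7]); delta(R,o['tool_pos'],[*b,23],177.4)
```

```text
t 3.35 tcp [410.1 264.4  92.2] xang 177.74 tilt [1.4 1.4] F [-0.  -0.1  0.6] w 60.1 gf 0.0 q [ 0.91  0.31 -0.51  0.   -0.75 -2.52]
[[365.6 244.   18. ]
 [368.2 293.9  18. ]
 [451.8 238.6  18. ]
 [454.7 289.5  18. ]] [410.07439617 266.50162726  18.        ]
-3.255773851810551 177.06330135873196
[[493.81752125 262.10750413  20.        ]]
delta [ 1.7  1.2 69.2] 0.006
```

Emit:
{"fn": "send_rows", "kwargs": {"deltas": [1, 1.5, 15, 0.012, 60, 1, 1.5, 32, 0.012, 60, 1, 1.5, 50, 0.012, 60, 1, 1.5, 62, 0.012, 60, 1, 1.5, 68, 0.012, 60, 1, 1.5, 68, 0.012, 60, 1, 1.5, 68, 0.012, 30, 1, 1.5, 68, 0.012, 26]}}

```text
t: 4.35
tool_pos: [0.4086, 0.2657, 0.0238]
orientation: [0.0, 0.026, 1.0, 0.0]
contact_force: [0.5, -0.0, -0.3]
grip_width: 0.0262
grasp_force: 0.0
```

Emit:
{"fn": "send_rows", "kwargs": {"deltas": [0, 0, 0, 0, 22, 0, 0, 0, 0, 18, 0, 0, 0, 0, 10, 0, 0, 0, 0, 10, 0, 0, 0, 0, 10, 0, 0, 0, 0, 10], "grip_force": 45}}

```text
t: 5.1
tool_pos: [0.4086, 0.2657, 0.0239]
orientation: [0.0, 0.025, 1.0, 0.0]
contact_force: [-1.9, -0.6, 4.9]
grip_width: 0.0228
grasp_force: 45.3
```

```bash
python3 -c "
from h import *
state()"
```

```text
t 5.1 tcp [408.6 265.7  23.9] xang 177.08 tilt [0.6 0.5] F [-1.9 -0.6  4.9] w 22.8 gf 45.3 q [ 0.91  0.42 -0.58  0.   -0.57 -2.53]
```

Gripped at 45 N. Now I slide toward the stop.

Emit:
{"fn": "send_rows", "kwargs": {"deltas": [-2, 0, 0, 0, 10, -7, 0, 0, 0, 10, -13, 0, 0, 0, 10, -19, 0, 0, 0, 10, -24, 0, 0, 0, 10, -28, 0, 0, 0, 10, -30, 0, 0, 0, 10, -30, 0, 0, 0, 10]}}

```text
t: 6.1
tool_pos: [0.4372, 0.2634, 0.024]
orientation: [-0.001, 0.026, 1.0, -0.001]
contact_force: [-5.8, 0.3, 9.8]
grip_width: 0.0234
grasp_force: 45.8
```

Emit:
{"fn": "send_rows", "kwargs": {"deltas": [-1, 0, -0.5, 0, 10, -2, 0, -0.5, 0, 10, -3, 0, -0.5, 0, 10, -4, 0, -0.5, 0, 10, -5, 0, -0.5, 0, 10, -6, 0, -0.5, 0, 10, -6, 0, -0.5, 0, 10]}}

```text
t: 6.98
tool_pos: [0.4437, 0.2633, 0.024]
orientation: [-0.001, 0.026, 1.0, -0.0]
contact_force: [-4.4, -0.0, 5.5]
grip_width: 0.0232
grasp_force: 45.4
```

Emit:
{"fn": "send_rows", "kwargs": {"deltas": [-1, 0, 0, 0, 10, -2, 0, 0, 0, 10, -3, 0, 0, 0, 10, -4, 0, 0, 0, 10, -4, 0, 0, 0, 10]}}

```text
t: 7.6
tool_pos: [0.4468, 0.263, 0.024]
orientation: [-0.001, 0.026, 1.0, -0.001]
contact_force: [-8.6, 0.8, 8.3]
grip_width: 0.0228
grasp_force: 45.7
```

Emit:
{"fn": "send_rows", "kwargs": {"deltas": [-1, 0, 0, 0, 10, -2, 0, 0, 0, 10, -3, 0, 0, 0, 10, -3, 0, 0, 0, 10]}}

```text
t: 8.1
tool_pos: [0.4494, 0.2628, 0.024]
orientation: [-0.002, 0.026, 1.0, -0.001]
contact_force: [-10.2, 2.1, 9.4]
grip_width: 0.0231
grasp_force: 45.8
```

Emit:
{"fn": "send_rows", "kwargs": {"deltas": [-1, 0, 0, 0, 10, -2, 0, 0, 0, 10, -2, 0, 0, 0, 10]}}

```text
t: 8.48
tool_pos: [0.4511, 0.2627, 0.024]
orientation: [-0.002, 0.026, 1.0, -0.001]
contact_force: [-11.1, 2.3, 9.5]
grip_width: 0.0235
grasp_force: 45.8
```

Emit:
{"fn": "send_rows", "kwargs": {"deltas": [-1, 0, 0, 0, 10, -2, 0, 0, 0, 10, -2, 0, 0, 0, 10]}}

```text
t: 8.85
tool_pos: [0.4515, 0.2626, 0.024]
orientation: [-0.003, 0.026, 1.0, -0.001]
contact_force: [-18.9, 4.1, 13.3]
grip_width: 0.0233
grasp_force: 46.3
```

Emit:
{"fn": "send_rows", "kwargs": {"deltas": [-1, 0, 0, 0, 10, -2, 0, 0, 0, 10, -2, 0, 0, 0, 10]}}

```text
t: 9.22
tool_pos: [0.4515, 0.2625, 0.024]
orientation: [-0.004, 0.026, 1.0, -0.002]
contact_force: [-25.8, 9.3, 18.1]
grip_width: 0.0234
grasp_force: 46.9
```

Motion stopped at 451.5 while the force climbs, and that matches the stop position from the images. I ease back slightly and hold for over 2 s.

Emit:
{"fn": "send_rows", "kwargs": {"deltas": [1, 0, 0, 0, 10, 1, 0, 0, 0, 10, 1, 0, 0, 0, 10, 1, 0, 0, 0, 10, 1, 0, 0, 0, 10, 1, 0, 0, 0, 10, 1, 0, 0, 0, 10, 1, 0, 0, 0, 10]}}

```text
t: 10.22
tool_pos: [0.4515, 0.2625, 0.024]
orientation: [-0.004, 0.026, 1.0, -0.001]
contact_force: [-22.1, 6.9, 15.7]
grip_width: 0.023
grasp_force: 46.6
```

Emit:
{"fn": "send_rows", "kwargs": {"deltas": [0, 0, 0, 0, 10, 0, 0, 0, 0, 10, 0, 0, 0, 0, 10, 0, 0, 0, 0, 10, 0, 0, 0, 0, 10, 0, 0, 0, 0, 10, 0, 0, 0, 0, 10, 0, 0, 0, 0, 10]}}

```text
t: 11.22
tool_pos: [0.4515, 0.2626, 0.024]
orientation: [-0.004, 0.026, 1.0, -0.001]
contact_force: [-22.3, 7.5, 15.3]
grip_width: 0.0229
grasp_force: 46.6
```

Run:
```python
from h import *
o,R=state(); c=cam('wrist'); save(c,'w5.png')
i=cv2.resize(c['img'][120:380,170:400],None,fx=2.3,fy=2.3); cv2.imwrite('pics/w5c.png',i[:,:,::-1])
```

```text
t 11.22 tcp [451.5 262.6  24. ] xang 177.07 tilt [-7.4 -2.7] F [-22.3   7.5  15.3] w 22.9 gf 46.6 q [ 0.84  0.47 -0.48 -0.01 -0.63 -2.45]
```

View pics/w5c.png

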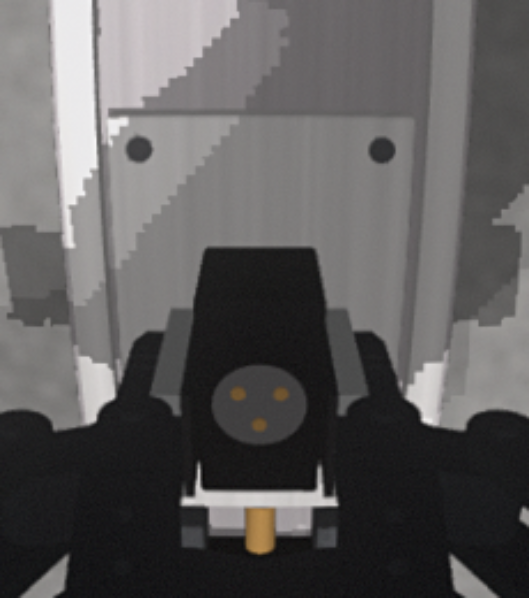

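The close-up shows the plate's front edge against both stop blocks at (195,525) and (325,525), with the pin at (260,530) flush between them. It has been held there for about 2.4 s. I relax backwards, then lift.

Emit:
{"fn": "send_rows", "kwargs": {"deltas": [2, 0, 0, 0, 10, 5, 0, 0, 0, 10, 7, 0, 0, 0, 10, 7, 0, -3, 0, 10, 7, 0, -12, 0, 10, 7, 0, -30, 0, 10, 7, 0, -50, 0, 10, 7, 0, -70, 0, 10], "grip_force": 60}}

```text
t: 12.28
tool_pos: [0.4505, 0.264, 0.0952]
orientation: [0.001, 0.025, 1.0, 0.001]
contact_force: [-0.1, 0.1, -2.5]
grip_width: 0.0227
grasp_force: 59.1
```

Emit:
{"fn": "send_rows", "kwargs": {"deltas": [0, 0, -20, 0, 10, 0, 0, -45, 0, 10, 0, 0, -70, 0, 10, 0, 0, -90, 0, 10, 0, 0, -102, 0, 10, 0, 0, -106, 0, 10, 0, 0, -106, 0, 10, 0, 0, -106, 0, 10]}}

```text
t: 13.28
tool_pos: [0.449, 0.263, 0.1989]
orientation: [-0.001, 0.026, 1.0, -0.001]
contact_force: [-0.2, 0.7, -1.0]
grip_width: 0.023
grasp_force: 59.1
```

```bash
cat >> h.py <<'E'
def coverpose(c,p,R):
    # plate visible in wrist view: bright-ish pixels at depth near expected plate top, in tool frame
    P=(cloud(c)-p)@R*1000; return P
E
python3 - <<'E'
from h import *
o,R=state(); c=cam('wrist'); save(c,'w6.png')
P=coverpose(c,o['tool_pos'],R); m=(abs(P[...,0]-30)<25)&(abs(P[...,1])<40)&(P[...,2]>-8)&(P[...,2]<25)
q=P[m]; print(len(q),np.percentile(q,[1,50,99],axis=0).round(1))
A=np.c_[q[:,:2],np.ones(len(q))]; 
for _ in range(4):
    s=np.linalg.lstsq(A,q[:,2],rcond=None)[0]; r=abs(A@s-q[:,2]); k=r<3; A,q=A[k],q[k]
print('plane tilt x,y,z0',s,len(q))
u=(P[...,2]>-8)&(P[...,2]<12)&(P[...,0]>22)&(P[...,0]<70)&(abs(P[...,1])<45)
w=P[u][:,:2]; r=cv2.minAreaRect(w.astype(np.float32)); print(r, w[:,0].max(), np.percentile(w[:,1],[1,99]))
delta(R,o['tool_pos'],[470,0,200],172); delta(R,o['tool_pos'],[492,-225.6,200],166.3)
E
```

```text
t 13.28 tcp [449.  263.  198.9] xang 177.06 tilt [-1.3 -1.2] F [-0.2  0.7 -1. ] w 23.0 gf 59.1 q [ 0.84  0.24 -0.29 -0.   -1.04 -2.46]
10478 [[  6.2 -30.4  -6.4]
 [ 31.    0.6   5.9]
 [ 49.2  32.   10.7]]
plane tilt x,y,z0 [ 6.12240202e-03 -2.96064975e-04  5.79805928e+00] 9745
((35.791229248046875, 0.8236598968505859), (27.581283569335938, 64.07290649414062), 0.01397513784468174) 49.58572582468743 [-30.33800123  31.91704804]
delta [ -34.5 -261.6   -0.8] 0.088
delta [ -68.  -485.8   -0.6] 0.188
```

The cover sits square and level in the grip: centre within 1 mm of the TCP, underside 13.8 mm below it. I'm carrying it over the bin.

Emit:
{"fn": "send_rows", "kwargs": {"deltas": [-3, -15, 0, 0.01, 10, -8, -50, 0, 0.04, 10, -14, -100, 0, 0.07, 10, -21, -150, 0, 0.1, 10, -28, -200, 0, 0.13, 10, -35, -250, 0, 0.16, 10, -41, -290, 0, 0.188, 10, -44, -310, 0, 0.188, 10]}}

```text
t: 14.32
tool_pos: [0.4767, -0.0511, 0.1996]
orientation: [-0.0, 0.121, 0.993, -0.0]
contact_force: [0.1, 0.9, -1.5]
grip_width: 0.0229
grasp_force: 59.2
```

Run:
```python
from h import *
o,R=state(); delta(R,o['tool_pos'],[491.4,-226.3,130],166.3)
```

```text
t 14.32 tcp [476.7 -51.1 199.6] xang 166.11 tilt [-0.7 -0.3] F [ 0.1  0.9 -1.5] w 22.9 gf 59.2 q [ 0.23  0.16 -0.39  0.   -1.02 -2.05]
delta [ -56.4 -166.5   69.7] -0.003
```

Emit:
{"fn": "send_rows", "kwargs": {"deltas": [-5, -15, 0, -0.003, 10, -20, -55, 0, -0.003, 10, -36, -105, 0, -0.003, 10, -49, -145, 0, -0.003, 10, -56, -166, 10, -0.003, 10, -56, -166, 30, -0.003, 10, -56, -166, 55, -0.003, 10, -56, -166, 70, -0.003, 10]}}

```text
t: 15.32
tool_pos: [0.4917, -0.2231, 0.1284]
orientation: [-0.001, 0.118, 0.993, 0.0]
contact_force: [-0.2, 0.1, -2.7]
grip_width: 0.0229
grasp_force: 59.4
```

Emit:
{"fn": "send_rows", "kwargs": {"deltas": [0, 0, 5, 0, 10, 0, 0, 10, 0, 10, 0, 0, 15, 0, 10, 0, 0, 20, 0, 10, 0, 0, 20, 0, 10, 0, 0, 20, 0, 10]}}

```text
t: 16.08
tool_pos: [0.4927, -0.2231, 0.11]
orientation: [0.0, 0.118, 0.993, -0.0]
contact_force: [0.2, -0.1, -1.8]
grip_width: 0.0228
grasp_force: 59.4
```

Run:
```python
from h import *
o,R=state(); c=cam('wrist'); save(c,'w7.png'); delta(R,o['tool_pos'],[491.4,-226.3,76.3],166.3)
P=cloud(c); H,S,V=cv2.split(cv2.cvtColor(c['img'],cv2.COLOR_RGB2HSV))
Q=coverpose(c,o['tool_pos'],R); u=(Q[...,2]>-8)&(Q[...,2]<12)&(Q[...,0]>22)&(Q[...,0]<70)&(abs(Q[...,1])<45); w=Q[u]
print('cover rear',np.percentile(w[:,0],99.5),np.percentile(w[:,1],[.5,99.5]),'z',np.median(w[:,2]))
cv2.imwrite('pics/w7c.png',cv2.resize(c['img'][100:360,170:400],None,fx=2.3,fy=2.3)[:,:,::-1])
s=cam('side'); save(s,'s7.png')
```

```text
t 16.07 tcp [ 492.7 -223.1  110. ] xang 166.48 tilt [ 0.4 -0.2] F [ 0.2 -0.1 -1.8] w 22.8 gf 59.4 q [-0.13  0.36 -0.36  0.   -0.84 -1.68]
delta [ 0.5 -3.4 33.7] 0.003
cover rear 49.39790771126312 [-30.68474146  32.21617088] z 6.037703978240398
```

View pics/w7c.png

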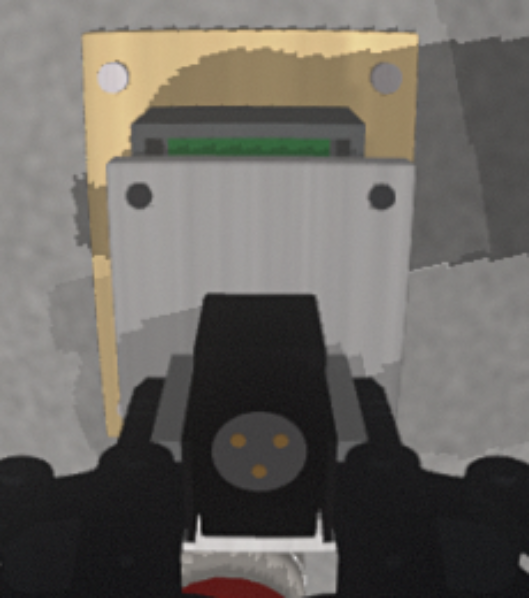

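The crop shows the cover above the enclosure, square to it. Its rear edge is centred at 261 px against 248 px for the rim, which is about 3.4 mm sideways and agrees with the computed correction.

Emit:
{"fn": "send_rows", "kwargs": {"deltas": [0.5, -2, 0, 0.003, 10, 0.5, -3.4, 0, 0.003, 10, 0.5, -3.4, 7, 0.003, 10, 0.5, -3.4, 14, 0.003, 10, 0.5, -3.4, 21, 0.003, 10, 0.5, -3.4, 27, 0.003, 10, 0.5, -3.4, 32, 0.003, 10, 0.5, -3.4, 33, 0.003, 10]}}

```text
t: 17.18
tool_pos: [0.491, -0.2262, 0.0764]
orientation: [-0.0, 0.119, 0.993, 0.0]
contact_force: [0.9, 1.0, -1.8]
grip_width: 0.0225
grasp_force: 59.4
```

Emit:
{"fn": "send_rows", "kwargs": {"deltas": [0, 0, 0, 0, 10, 0, 0, 0, 0, 10, 0, 0, 0, 0, 10]}}

```text
t: 17.55
tool_pos: [0.4914, -0.2262, 0.0771]
orientation: [0.0, 0.119, 0.993, -0.0]
contact_force: [-1.0, -0.3, -1.7]
grip_width: 0.023
grasp_force: 59.4
```

Run:
```python
from h import *
o,R=state(); delta(R,o['tool_pos'],[491.4,-226.3,76.3],166.3); c=cam('wrist')
Q=coverpose(c,o['tool_pos'],R); P=cloud(c)
u=(Q[...,2]>-8)&(Q[...,2]<12)&(Q[...,0]>22)&(Q[...,0]<70)&(abs(Q[...,1])<45); w=Q[u]; print('cover rear',np.percentile(w[:,0],99.5),np.percentile(w[:,1],[.5,99.5]),'z top',np.median(P[u][:,2]))
s=cam('side'); save(s,'s8.png'); a=cv2.resize(c['img'][100:360,170:400],None,fx=1.6,fy=1.6)
b=cv2.resize(s['img'][100:230,200:400],None,fx=2,fy=2); b=cv2.copyMakeBorder(b,0,a.shape[0]-b.shape[0],0,0,0)
cv2.imwrite('pics/w8.png',np.hstack([a,b])[:,:,::-1])
```

```text
t 17.55 tcp [ 491.4 -226.2   77.1] xang 166.29 tilt [ 0.6 -0.1] F [-1.  -0.3 -1.7] w 23.0 gf 59.4 q [-0.13  0.41 -0.4   0.   -0.76 -1.68]
delta [-0.1 -0.   0.8] -0.0
cover rear 49.432345208865776 [-30.58411436  32.29911746] z top 0.07100394636445514
```

View pics/w8.png

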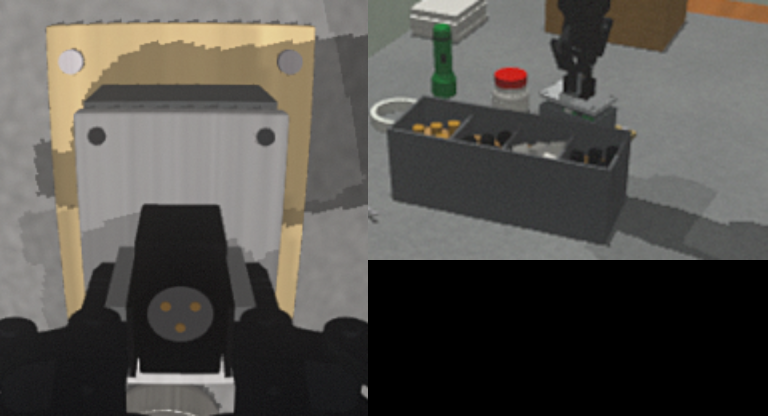

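The picture shows the cover centred and square over the enclosure: its rear edge centre is at 181 px, the rim's at 180 px. Plate top is at z 71, so the underside is about 11 mm above the rim, and the jar and bin are untouched. Handing in.

```bash
python3 -c "
from bench import manip
print(manip.close_job())"
```

```text
the job is handed in; nothing more can be done
None
```

I pressed the cover against the stop for about 2.4 s (roughly 22 N at the wrist, a little of it friction), carried it over the bin, and handed in at 17.6 s with it held still, level and square about 11 mm above the rim, centred to about 1 mm by my measurements; the hand-in returned no verdict.

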